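# Tighten a drill spindle nut with the click wrench

### The job

Tighten the spindle nut on the drill gear case that carries the click-type torque wrench: swing the wrench's black-gripped handle clockwise (seen from above) until the nut is tight and the wrench's hinge breaks over, so that the handle stays visibly bent by about 10 to 30 degrees at the hinge. Then stop, without folding the hinge further towards its end stop, and let go. Leave the plain flat spanner on the other gear case and the loose drill chuck where they are.

Things in the scene. Friction and masses are not known exactly. Their poses are not given: they have to be found in the camera images.
- nut_axis (a point): On the vertical axis of the nut to tighten, at the wrench handle's height (118 mm above the bench); the wrench turns about this axis. It sits on an upright orange drill gear case, 72 mm across, in a fixed grey vice (base 150 x 100 mm, jaws 57 mm high); the wrench head is a steel disc 36 mm across, top 10 mm above this point. Of the two such cases, this one carries the click wrench.
- wrench_grip (a point): Centre of the click wrench's black ribbed round grip (26 mm thick, 110 mm long, open space below), 118 mm above the bench. Wrench straight: 180 mm from nut_axis, handle pointing roughly to the robot, its end 243 mm from the axis; between head and grip a steel tube 15 mm thick. The click hinge's pin lies 45 mm from nut_axis, 135 mm from the grip centre.
- nut (a joint): Turn of nut and wrench head, rad, growing clockwise seen from above. The nut runs down with about 2 N pushed sideways at the grip centre and stops dead at 0.80, where it is tight. Starts between 0.35 and 0.6; stays where it is left.
- breakover (a joint): Bend of the click hinge, rad: 0 straight, growing as the handle goes on clockwise past the head. Stays 0 while the nut runs; with the nut tight it gives way at about 11 N pushed sideways at the grip centre, moves on at about that force and stays where it is left. Hard end stop at 0.75.
- spanner_shank (a point): Bystander: middle of the shank of the plain flat steel spanner (6 to 8 mm thick, shank 12 mm wide, 139 mm long over all, no hinge or grip) on the other gear case's nut, 96 mm above the bench, 55 mm from that nut's axis, pointing roughly away from the robot. It turns easily.
- chuck_center (a point): Bystander: centre (31 mm up) of a loose dark steel drill chuck, 42 mm across and 62 mm high, standing on the bench in the same row as the two gear cases (left, middle or right, in any order).

How it is judged:
At the end, for the whole second after the job is handed in: The nut is tight (joint nut above 0.75 rad), the wrench's hinge has broken over and stands still, bent between 0.13 and 0.56 rad, the spanner's shank is within 15 mm and the chuck within 20 mm of where they started (value of joint nut above 0.75 rad and value of joint breakover between 0.13 and 0.56 rad and velocity of joint breakover below 0.05 rad/s and distance of spanner_shank from where it was at the start of the episode below 0.015 m and distance of chuck_center from where it was at the start of the episode below 0.02 m); the robot touches nothing.
It fails at once if the wrench's hinge is folded past 0.56 rad, towards its end stop (value of joint breakover above 0.56 rad).
It fails at once if the plain spanner on the other gear case is turned (its shank moved over 15 mm) (distance of spanner_shank from where it was at the start of the episode above 0.015 m).
It fails at once if the loose drill chuck is moved over 20 mm (distance of chuck_center from where it was at the start of the episode above 0.02 m).
It also fails if it takes over 32 s, if anything falls off the work surface, if the arm or the gripper's body presses on something with over 40 N, if the wrist force passes 120 N, or if a joint passes its speed limit or range.

### The arm

A 7-joint arm with a two-finger parallel gripper is mounted at the origin on the work surface. World frame = base frame: x ahead of the robot, y to its left, z up, the work surface at z = 0. Lengths are in m, angles in rad, forces in N, time in s.
With the tool pointing down it reaches from about 0.4 to 0.925 m from the base axis. Payload 5.6 kg.
Tool frame: the origin (TCP) lies on the mounting face of the last link; the fingertips stand 173 mm ahead of it and the grasp point (between the pads) lies ahead of it (ctrl.hold_point_z is the z of the grasp point in the tool frame, in m); z points along the fingers, y is the line along which they close (so a half turn about z gives the same grasp; the last joint's range is limited). The gripper opens to 85 mm and grips with 20 to 120 N. Pads are 22 mm wide; open, the fingers measure 114 mm over their backs; the gripper's body (76 mm by 85 mm) begins 54 mm behind the grasp point. The pads swing forward as they close: fully open they stand 13 mm farther back than shut.
Start: joints at [-0.043, 0.468, -0.012, 1.603, 0.006, 1.071, -0.056], TCP at [0.65, -0, 0.405] pointing down, gripper open.
Joint ranges: [-2.53, 2.53], [-0.31, 2.02], [-1.57, 1.55], [0.28, 2.44], [-1.29, 4.43], [0.15, 1.84], [-2.92, 2.92]. Speed limits (rad/s): [2.57, 2.57, 3.14, 3.14, 3.14, 3.14, 3.14].

### API

Orientations are given as a 3x3 rotation matrix whose columns are the frame's x, y, z axes.
In Python, from bench import ctrl gives the robot as it stands.
- The arm moves only by the shell command python3 -m pendant 'ROWS'. ROWS is JSON, a list of rows, each a list of 5 numbers: the shift along the tool's x, y, z scaled (see below), then the turn about the tool's z scaled (see below), then the opening in per cent of the stroke, from 0 (shut) to 100 (fully open). In form: [[dx, dy, dz, yaw, hand], ...]. A call has 1 to 8 rows; each row shifts and turns the commanded pose from where the row before left it, along the tool's axes as they then stand; what a row does not reach is not made up. The controller multiplies each number of a shift by 150 mm and each number of a turn by 180 degrees. A row lasts 1/10 s, in which the tool goes at most 50 mm and 8.59 degrees, less where a joint would pass 70% of its speed; a pose out of reach is approached as far as the arm can. A call with a number of a shift or a turn outside -1 to 1 is refused whole. A call with a gripper value outside its range is refused whole. The fingers move at their own pace and stop on an object; the grip force is fixed at half the most. Time passes only in rows, so rows that do not move let the fingers close. It gives the time, the measured TCP pose, the force, the opening and the grip force at its end, in the units of the state.
- ctrl.state(): the state, without advancing time (a new reading comes with each control period).
- ctrl.read_camera(name): name is "scene" or "side" or "wrist"; returns a dict with "frame" (480x640x3 uint8, blue, green, red), "fx", "fy", "cx", "cy" (pixels), "R" (3x3) and "t" (3): a world point X has camera coordinates R X + t. Camera axes: x right, y down, z forward; pixel columns grow to the right and rows downward; lengths in m; the calibration is good to about 2 mm. A picture is of the moment at which its call begins. There is no depth.
- ctrl.sign_off(): hands the job in; it is judged then, once.
The state is a dict: "time": time; "joint_positions": joint angles; "joint_vel": joint speeds; "tau": joint torques, N m; "tool_pos": TCP position; "eef_rot": TCP orientation; "contact_force": force on the tool from outside, world axes, zero at the start; "wrist_torque": the same for the moment, N m; "grip_width": finger opening in m; "finger_force": force on a finger pad.
Only numpy, scipy, OpenCV 4.12 (cv2) and the standard library are available. Lean on these libraries where they do the work, as an engineer would, in place of code of your own. Each camera call takes 0.05 s, during which the arm holds its last target. There are 200 camera calls.

## Working session

There is one attempt and no reset: what is moved stays moved. The work goes in short steps, Python scripts to look and compute and a shell command to move; the robot and the scene stay as the last step left them, time stands still between calls to the robot, and variables do not carry over. Pictures are saved under pics/ and viewed, at most 10 in all, crops included, and the job is handed in when it is done.

```bash
mkdir -p pics; cat > h.py <<'E'
import numpy as np, cv2
from bench import ctrl
def ray(c,u,v,z):
    R=np.array(c["R"]);t=np.array(c["t"])
    d=R.T@np.array([(u-c["cx"])/c["fx"],(v-c["cy"])/c["fy"],1]);o=-R.T@t
    return o+d*(z-o[2])/d[2]
def proj(c,X):
    p=np.array(c["R"])@np.array(X)+np.array(c["t"]);return c["fx"]*p[0]/p[2]+c["cx"],c["fy"]*p[1]/p[2]+c["cy"]
E
python3 - <<'E'
from h import *
import pickle
for n in ("scene","side"):
    c=ctrl.read_camera(n);cv2.imwrite(f"pics/{n}0.png",c["frame"]);pickle.dump(c,open(n+".pkl","wb"))
    R=np.array(c["R"]);print(n,-R.T@np.array(c["t"]),R[2])
s=ctrl.state();print(ctrl.hold_point_z,s["tool_pos"],s["eef_rot"],s["contact_force"])
E
```

```text
scene [ 1.07203087 -0.54254954  0.6497793 ] [-0.57529443  0.55096244 -0.6045467 ]
side [ 0.32306884 -0.81205884  0.59934438] [ 0.29840559  0.79865109 -0.5225998 ]
0.1547 [ 6.49769214e-01 -4.56142996e-05  4.03797055e-01] [[ 3.67982984e-05  9.99998591e-01 -1.67824026e-03]
 [ 9.99999990e-01 -3.70320129e-05 -1.39230766e-04]
 [-1.39292719e-04 -1.67823512e-03 -9.99998582e-01]] [-0.07546477 -0.15979427 -0.0169987 ]
```

View pics/scene0.png

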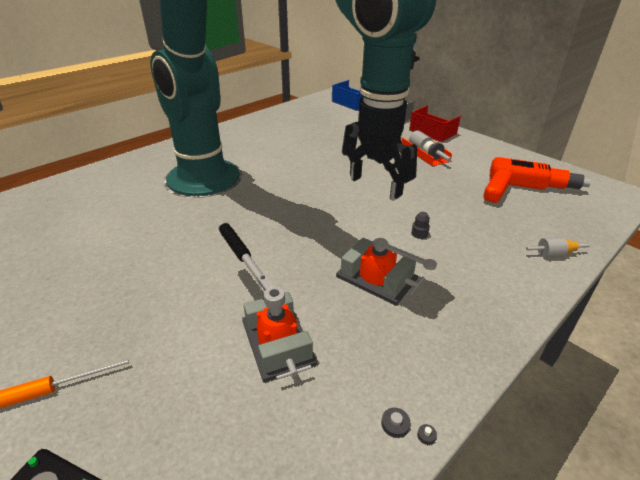

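View pics/side0.png

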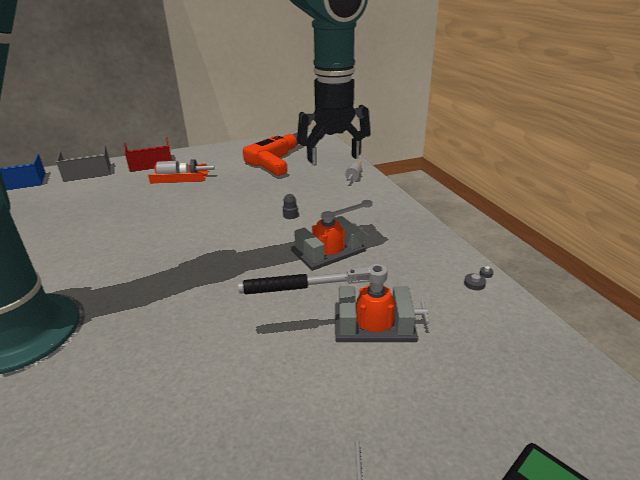

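The scene view shows the click wrench, with its head at about (275,295) and black grip from (222,226) to (247,258). The side view has the head at (377,269) and the grip from (240,288) to (307,282). The spanner case is the middle one, and the chuck is on the left.

```bash
python3 - <<'E'
from h import *
import pickle
S=pickle.load(open("scene.pkl","rb"));D=pickle.load(open("side.pkl","rb"))
for n,c,box,head in (("scene",S,(212,215,256,268),(275,294)),("side",D,(235,268,312,298),(377,268))):
    x0,y0,x1,y1=box
    g=c["frame"].max(axis=2)[y0:y1,x0:x1]
    m=(g<60).astype(np.uint8)
    k,l,st,ce=cv2.connectedComponentsWithStats(m);i=1+np.argmax(st[1:,4])
    ys,xs=np.nonzero(l==i);P=np.c_[xs+x0,ys+y0].astype(float)
    mu=P.mean(0);w=np.linalg.svd(P-mu,full_matrices=False)[2][0];q=(P-mu)@w
    e=[mu+w*q.min(),mu+w*q.max()];G=[ray(c,*p,0.118) for p in e]
    H=ray(c,*head,0.128);C=(G[0]+G[1])/2
    print(n,len(P),"ends",np.round(G,3).tolist(),"C",C.round(3),"len",np.linalg.norm(G[0]-G[1]).round(3),"head",H.round(3),"dist",np.linalg.norm((H-C)[:2]).round(3),"ang",np.arctan2(*(C-H)[1::-1]).round(3))
print("chuck",ray(S,421,226,.031),ray(D,290,207,.031),"spn nut",ray(S,380,245,.1),ray(D,328,217,.1), "tip",ray(S,430,265,.096))
E
```

```text
scene 447 ends [[0.396, -0.179, 0.118], [0.518, -0.206, 0.118]] C [ 0.457 -0.192  0.118] len 0.124 head [ 0.641 -0.232  0.128] dist 0.188 ang 2.926
side 911 ends [[0.516, -0.202, 0.118], [0.408, -0.178, 0.118]] C [ 0.462 -0.19   0.118] len 0.11 head [ 0.639 -0.227  0.128] dist 0.181 ang 2.935
chuck [0.62112638 0.23002207 0.031     ] [0.61470657 0.23340514 0.031     ] spn nut [0.65381285 0.02831653 0.1       ] [0.6443578  0.02712852 0.1       ] tip [0.75768099 0.05524757 0.096     ]
```

```bash
python3 -m pendant '[[-0.21,-0.167,0,0,0],[-0.21,-0.167,0,0,0],[-0.21,-0.167,0,0,0],[-0.21,-0.167,0,0,0],[-0.21,-0.167,0,0,0],[-0.21,-0.167,0,0,0],[-0.21,-0.167,0,0,0],[-0.21,-0.167,0,0,0]]'; python3 -m pendant '[[0,0,0.2,0,0],[0,0,0.2,0,0],[0,0,0.2,0,0],[0,0,0.2,0,0],[0,0,0.17,0,0],[0,0,0,0,0],[0,0,0,0,0]]'
python3 - <<'E'
from h import *
for n in ("scene","side"):
    c=ctrl.read_camera(n);cv2.imwrite(f"pics/{n}1.png",c["frame"])
a=cv2.imread("pics/scene1.png")[150:390,130:450];b=cv2.imread("pics/side1.png")[150:390,180:500]
cv2.imwrite("pics/m1.png",cv2.resize(np.vstack([a,b]),None,fx=1.25,fy=1.25))
E
```

```text
time: 0.9
tool_pos: [0.4482, -0.2531, 0.4045]
eef_rot: [[0.0, 1.0, -0.0], [1.0, -0.0, 0.0], [0.0, -0.0, -1.0]]
contact_force: [0.3, -1.0, 0.3]
grip_width: 0.0002
finger_force: 0.0
time: 1.6
tool_pos: [0.4496, -0.2521, 0.2592]
eef_rot: [[0.0, 1.0, -0.001], [1.0, -0.0, 0.0], [0.0, -0.001, -1.0]]
contact_force: [0.7, -0.4, 0.6]
grip_width: -0.0
finger_force: 0.0
```

View pics/m1.png

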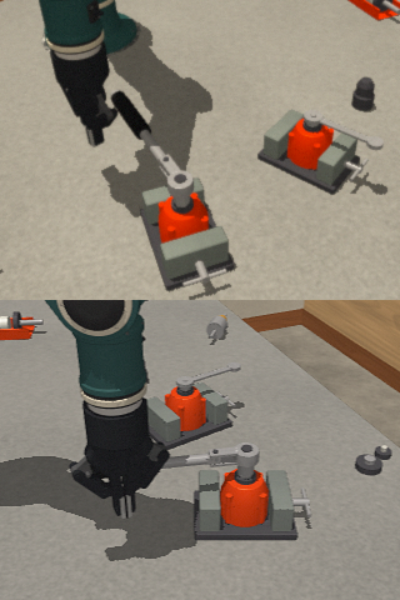

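The fingers are on the -y side of the black grip (crop at about (95,135)) and clear of it. Next I work out the arc.

```bash
python3 - <<'E'
from h import *
p=np.array(ctrl.state()["tool_pos"])[:2]
N=np.array([.639,-.229])
for th in np.arange(2.93,2.2,-.08):
    u=np.array([np.cos(th),np.sin(th)]);t=np.array([np.sin(th),-np.cos(th)])
    q=N+.18*u-.024*t;print(round(th,2),q.round(4),"tool x,y units",((q-p)[::-1]/.15).round(3));p=q
E
```

```text
2.93 [ 0.458  -0.2147] tool x,y units [0.251 0.052]
2.85 [ 0.4597 -0.2002] tool x,y units [0.096 0.011]
2.77 [ 0.4626 -0.186 ] tool x,y units [0.095 0.019]
2.69 [ 0.4666 -0.172 ] tool x,y units [0.093 0.027]
2.61 [ 0.4717 -0.1584] tool x,y units [0.091 0.034]
2.53 [ 0.4778 -0.1453] tool x,y units [0.088 0.041]
2.45 [ 0.4851 -0.1327] tool x,y units [0.084 0.048]
2.37 [ 0.4932 -0.1207] tool x,y units [0.08  0.055]
2.29 [ 0.5024 -0.1094] tool x,y units [0.075 0.061]
2.21 [ 0.5124 -0.0989] tool x,y units [0.07  0.067]
```

```bash
python3 -m pendant '[[0.08,0.017,0,0,0],[0.08,0.017,0,0,0],[0.09,0.017,0,0,0],[0.03,0.004,0,0,0],[0.03,0.004,0,0,0]]'; python3 -m pendant '[[0.035,0.004,0,0,0],[0.032,0.006,0,0,0],[0.032,0.006,0,0,0],[0.031,0.007,0,0,0]]'; python3 -m pendant '[[0.031,0.009,0,0,0],[0.031,0.009,0,0,0]]'
```

```text
time: 2.2
tool_pos: [0.459, -0.205, 0.2597]
eef_rot: [[-0.001, 1.0, 0.002], [1.0, 0.001, -0.001], [-0.001, 0.002, -1.0]]
contact_force: [0.5, -2.6, 1.1]
grip_width: -0.0003
finger_force: 1.0
time: 2.6
tool_pos: [0.4619, -0.1859, 0.2592]
eef_rot: [[0.001, 1.0, -0.0], [1.0, -0.001, -0.0], [-0.0, -0.0, -1.0]]
contact_force: [1.0, -1.9, 0.2]
grip_width: -0.0003
finger_force: 0.9
time: 2.8
tool_pos: [0.4646, -0.1766, 0.2591]
eef_rot: [[0.0, 1.0, -0.0], [1.0, -0.0, -0.0], [-0.0, -0.0, -1.0]]
contact_force: [0.4, -6.8, 0.0]
grip_width: -0.0001
finger_force: 2.1
```

```bash
python3 -m pendant '[[0,0,0,0,0],[0,0,0,0,0]]'; python3 -m pendant '[[0.02,0.006,0,0,0],[0,0,0,0,0]]';  python3 -m pendant '[[0.02,0.006,0,0,0],[0,0,0,0,0]]'
```

```text
time: 3.0
tool_pos: [0.4646, -0.1769, 0.2592]
eef_rot: [[0.0, 1.0, -0.0], [1.0, -0.0, -0.0], [-0.0, -0.0, -1.0]]
contact_force: [0.5, -2.4, 0.7]
grip_width: -0.0003
finger_force: 1.0
time: 3.2
tool_pos: [0.4652, -0.175, 0.2592]
eef_rot: [[0.002, 1.0, -0.0], [1.0, -0.002, -0.002], [-0.002, -0.0, -1.0]]
contact_force: [-0.3, -6.9, 0.4]
grip_width: 0.0002
finger_force: 2.8
time: 3.4
tool_pos: [0.4659, -0.173, 0.2593]
eef_rot: [[0.003, 1.0, 0.0], [1.0, -0.003, -0.003], [-0.003, 0.0, -1.0]]
contact_force: [-0.1, -10.0, 0.0]
grip_width: -0.0004
finger_force: 4.0
```

```bash
python3 -m pendant '[[0.02,0.009,0,0,0],[0.02,0.009,0,0,0],[0,0,0,0,0]]'; python3 -m pendant '[[0.02,0.01,0,0,0],[0.02,0.01,0,0,0],[0,0,0,0,0]]';  python3 -m pendant '[[0.02,0.011,0,0,0],[0.02,0.011,0,0,0],[0,0,0,0,0]]'
python3 - <<'E'
from h import *
for n in ("scene","side"):
    c=ctrl.read_camera(n);cv2.imwrite(f"pics/{n}2.png",c["frame"])
a=cv2.imread("pics/scene2.png")[190:340,180:380];b=cv2.imread("pics/side2.png")[220:370,230:430]
cv2.imwrite("pics/m2.png",cv2.resize(np.vstack([a,b]),None,fx=2,fy=2))
E
```

```text
time: 3.7
tool_pos: [0.4684, -0.1671, 0.2592]
eef_rot: [[0.003, 1.0, -0.001], [1.0, -0.003, -0.003], [-0.003, -0.001, -1.0]]
contact_force: [-1.1, -11.0, -0.1]
grip_width: 0.0001
finger_force: 4.2
time: 4.0
tool_pos: [0.4712, -0.1612, 0.2591]
eef_rot: [[0.003, 1.0, -0.001], [1.0, -0.003, -0.003], [-0.003, -0.001, -1.0]]
contact_force: [-1.9, -10.3, 1.5]
grip_width: -0.0
finger_force: 4.4
time: 4.3
tool_pos: [0.4744, -0.1553, 0.259]
eef_rot: [[0.003, 1.0, -0.002], [1.0, -0.003, -0.003], [-0.003, -0.002, -1.0]]
contact_force: [-2.2, -10.2, 1.0]
grip_width: -0.0004
finger_force: 4.7
```

View pics/m2.png

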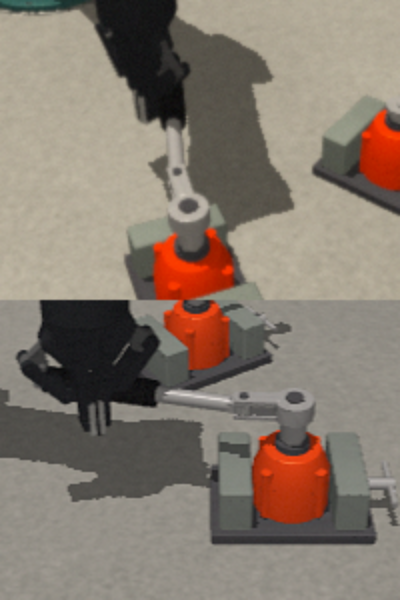

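The hinge at crop (178,172) is slightly bent at a steady 11 N or so, after about 20 mm of breakover travel (roughly 0.14 rad). I'll push about 23 mm more, aiming for 0.3 rad, then back off.

```bash
python3 -m pendant '[[0.021,0.013,0,0,0],[0.021,0.013,0,0,0],[0.021,0.014,0,0,0],[0.02,0.014,0,0,0],[0.02,0.015,0,0,0],[0.02,0.015,0,0,0],[0,0,0,0,0]]'; python3 -m pendant '[[-0.03,-0.02,0,0,0],[-0.1,-0.06,0,0,0],[-0.15,-0.08,0,0,0],[-0.15,-0.08,0,0,0],[0,0,-0.2,0,0],[0,0,-0.2,0,0],[0,0,-0.2,0,0],[0,0,-0.2,0,0]]'; python3 -m pendant '[[-0.1,0,-0.1,0,0],[-0.2,0,0,0,0],[-0.2,0,0,0,0],[0,0,0,0,0]]'
python3 - <<'E'
from h import *
import pickle
for n in ("scene","side"):
    c=ctrl.read_camera(n);cv2.imwrite(f"pics/{n}3.png",c["frame"]);pickle.dump(c,open(n+"3.pkl","wb"))
a=cv2.imread("pics/scene3.png")[190:340,180:440];b=cv2.imread("pics/side3.png")[190:340,230:490]
cv2.imwrite("pics/m3.png",cv2.resize(np.vstack([a,b]),None,fx=2,fy=2))
E
```

```text
time: 5.1
tool_pos: [0.4868, -0.1371, 0.2589]
eef_rot: [[0.004, 1.0, -0.003], [1.0, -0.004, -0.003], [-0.003, -0.003, -1.0]]
contact_force: [-2.8, -10.3, 1.5]
grip_width: 0.0001
finger_force: 5.1
time: 5.9
tool_pos: [0.4516, -0.1979, 0.38]
eef_rot: [[-0.001, 1.0, -0.002], [1.0, 0.001, 0.002], [0.002, -0.002, -1.0]]
contact_force: [1.2, -0.5, -0.9]
grip_width: -0.0002
finger_force: 0.0
time: 6.3
tool_pos: [0.4511, -0.2767, 0.3941]
eef_rot: [[0.005, 1.0, -0.001], [1.0, -0.005, -0.001], [-0.001, -0.001, -1.0]]
contact_force: [-0.5, 1.0, 0.5]
grip_width: 0.0
finger_force: 0.0
```

View pics/m3.png

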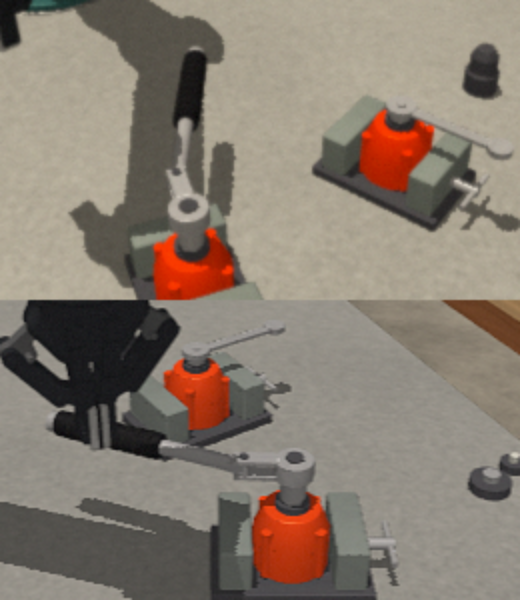

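The hinge is visibly bent in both views. The pin is at crop (178,171) in scene, and the grip runs from (196,50) to (186,124). The robot is clear. Now I'll measure the bend.

```bash
python3 - <<'E'
from h import *
import pickle
c=pickle.load(open("scene3.pkl","rb"))
x0,y0,x1,y1=262,210,290,256
m=(c["frame"].max(axis=2)[y0:y1,x0:x1]<50).astype(np.uint8)
k,l,st,ce=cv2.connectedComponentsWithStats(m);i=1+np.argmax(st[1:,4])
ys,xs=np.nonzero(l==i);P=np.c_[xs+x0,ys+y0].astype(float);mu=P.mean(0);w=np.linalg.svd(P-mu,full_matrices=False)[2][0];q=(P-mu)@w
a,b=[ray(c,*(mu+w*s),.118)[:2] for s in (q.min(),q.max())]
if a[0]>b[0]:a,b=b,a
N=np.array([.640,-.230]);N2=ray(c,274.5,293.5,.128)[:2];H=ray(c,269,275.5,.126)[:2]
u=(b-a)/np.linalg.norm(b-a);C=(a+b)/2
print(len(P),a,b,np.linalg.norm(b-a),"N",N2,"pin",H,np.linalg.norm(H-N2),"pin-grip",np.linalg.norm(C-H),"N-grip",np.linalg.norm(C-N2))
ang=lambda v:np.arctan2(v[1],v[0])
print("grip ang",ang(-u),"pin->C",ang(C-H),"head ang",ang(H-N2))
for n in(N,N2):
    d=n-a;print("bend from offset",np.arcsin(abs(u[0]*d[1]-u[1]*d[0])/.045))
R=np.linalg.norm(C-N);print("from dist",np.arccos((R*R-.045**2-.135**2)/(2*.045*.135)), ctrl.state()["time"])
E
```

```text
420 [ 0.4506078  -0.07318694] [ 0.54262632 -0.16135383] 0.12743942936307345 N [ 0.63904118 -0.23232826] pin [ 0.59546707 -0.20991939] 0.04899857625008812 pin-grip 0.13548122512490687 N-grip 0.1830927189596123
grip ang 2.377567213152107 pin->C 2.3885645287072608 head ang 2.666594147227581
bend from offset 0.4066711964160136
bend from offset 0.3505927938851492
from dist nan 6.4<stdin>:17: RuntimeWarning: invalid value encountered in arccos
```

The bend comes out at about 0.3 to 0.4 rad by three independent estimates, within the allowed range. The robot is clear, so I'm handing in.

```bash
python3 -c "from bench import ctrl;print(ctrl.sign_off())"
```

```text
the job is handed in; nothing more can be done
None
```

I tightened the nut until the wrench's hinge broke over at about 11 N, left it bent about 0.3–0.4 rad (17–23°), backed the robot clear without touching the spanner or chuck, and handed the job in at about 6.4 s; no verdict was returned.

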